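# Wind the light box and hold a sieve of dried root over it

### The job

First wind the light box's timer key clockwise (seen from above) until it comes up against its stop; this takes several part turns. Then lift the sieve, the pan with a bridge handle, off its wooden stand, with the three dried root slices staying in it, and hold it level and still over the middle of the white light plate, about 10 cm above the plate, so that the slices can be inspected; finish while holding it there, do not put it down. Leave the other things on the counter where they are.

Things in the scene. Friction and masses are not known exactly. Their poses are not given: they have to be found in the camera images.
- lightbox: fixed flat aluminium box, 170 mm (its x) by 310 mm (its y), 45 mm tall; origin at the centre of its underside. On its top: the white square light plate, centred at its own (0, -70 mm), and the timer key, its upright axis at its own (0, +100 mm). It may stand on either side of the robot, the sieve's stand on the other.
- plate (a point): centre of the white light plate (138 mm square), flush on the light box's top, 45 mm above the counter; axes as the light box
- key (a joint): turn of the timer key about its upright axis, rad: grows clockwise from above, stop (fully wound) at 3.9, starts between 0 and 0.8. At 0 the key's blade lies along the light box's x axis. It turns stiffly (0.06 N m, rising to 0.09 when wound), stays where it is left, and unwinds if turned back.
- key_grip (a point): centre of the key's blade, on the turning axis, 75 mm above the counter; turns with the key, its x along the blade. The blade is flat upright steel on a thin stem: 46 mm long, 9 mm thick, from 61 to 89 mm above the counter.
- stand: fixed dark round wooden stand, 104 mm across, flat top 40 mm above the counter; origin at the centre of its underside
- sieve: loose round steel sieve, 124 mm across, rim 30 mm above its underside, 0.2 to 0.35 kg, centred on the stand; origin at the centre of its underside, z up. A bridge handle spans it along its own y: a straight flat bar 10 mm thick (its x), 20 mm tall, top 90 mm above the underside, on two uprights at its own y = +-62 mm.
- handle (a point): middle of the sieve's handle bar, 80 mm above the sieve's underside (the place to grip); axes as the sieve
- slice0: loose dried root slice, a disc 24 mm across and 7 mm thick, lying in the sieve; origin at the centre of its underside
- slice1: loose dried root slice, a disc 24 mm across and 7 mm thick, lying in the sieve; origin at the centre of its underside
- slice2: loose dried root slice, a disc 24 mm across and 7 mm thick, lying in the sieve; origin at the centre of its underside
- dish: loose, to be left alone: small white bowl, 72 mm across, 22 mm tall; stands near the stand
- scoop: loose, to be left alone: wooden spoon, 150 mm long, lying near the stand
- weight: loose, to be left alone: brass weight, 34 mm across, 39 mm tall; stands near the light box
- mortar: loose, to be left alone: brass bowl, 96 mm across, 75 mm tall
- jar: loose, to be left alone: amber jar, 60 mm across, 70 mm tall; stands near the light box

How it is judged:
By the outcome, as a careful person would: the job done as asked, in the order asked, and still so for the second after the job is handed in, while the arm keeps its last pose, push and grip.
It also fails if it takes over 72 s, if anything falls off the work surface, if the arm or the gripper's body presses on something with over 40 N, if the wrist force passes 120 N, or if a joint passes its speed limit or range.

### The arm

A 6-joint arm with a two-finger parallel gripper is mounted at the origin on the work surface. World frame = base frame: x ahead of the robot, y to its left, z up, the work surface at z = 0. Lengths are in m, angles in rad, forces in N, time in s.
With the tool pointing down it reaches from about 0.375 to 0.9 m from the base axis. Payload 3.1 kg.
Tool frame: the origin (TCP) lies between the finger pads; the fingertips stand 17 mm ahead of it and the grasp point (between the pads) lies 2 mm behind it; z points along the fingers, y is the line along which they close (so a half turn about z gives the same grasp; the last joint's range is limited). The gripper opens to 85 mm and grips with 20 to 120 N. Pads are 22 mm wide; open, the fingers measure 114 mm over their backs; the gripper's body (76 mm by 85 mm) begins 54 mm behind the grasp point. The pads swing forward as they close: fully open they stand 13 mm farther back than shut.
Start: joints at [0.95, 0.527, 1.433, -0, 1.181, -0.178], TCP at [0.268, 0.565, 0.248] pointing down, gripper open.
Joint ranges: [-3.08, 3.08], [-0.75, 2.2], [0.22, 2.44], [-1.43, 4.57], [0, 2.65], [-2.85, 2.85]. Speed limits (rad/s): [2.79, 2.79, 3.14, 3.14, 3.14, 3.14].

### API

Orientations are given as a unit quaternion [x, y, z, w].
In Python, from station import sense, vision, order gives the robot as it stands.
- The arm moves only by the shell command python3 -m crank 'ROWS' [OPENING] [FORCE]. ROWS is JSON, a list of rows, each an object with "dp": the shift along the world's x, y, z in units of 30 mm (1.0 is 30 mm), a list of three; "angular": the turn, a rotation vector about the world's x, y, z in degrees, a list of three. In form: [{"dp": [dx, dy, dz], "angular": [ax, ay, az]}, ...]. A call has 1 to 20 rows; each row shifts and turns the commanded pose from where the row before left it; what a row does not reach is not made up. A row lasts 1/10 s, in which the tool goes at most 50 mm and 8.59 degrees, less where a joint would pass 70% of its speed; a pose out of reach is approached as far as the arm can. A call is refused whole if a number of a shift passes 1 or a number of a turn 8.59, either way. A call with a gripper value outside its range is refused whole. OPENING is the closure, from 0 (fully open) to 1 (shut), set as the call begins (- or left out, the last holds). The fingers move at their own pace and stop on an object; FORCE is the grip in N (left out, the last holds). Time passes only in rows, so rows that do not move let the fingers close. It gives the time, the measured TCP pose, the force, the opening and the grip force at its end, in the units of the state.
- sense(): the state, without advancing time (a new reading comes with each control period).
- vision.snapshot(name): name is "side" or "top" or "wrist"; returns a dict with "image" (420x560x3 uint8, blue, green, red), "range_z" (420x560 float32, m along the optical axis (not along the pixel's ray), 0 where there is no reading), "mtx" (3x3 intrinsics, pixels), "dist" ([k1, k2, p1, p2, k3] as OpenCV has them; the pictures are not rectified), "pose" (4x4, takes a point from camera to world coordinates); the wrist camera has in their place "mount" (4x4, takes a point from camera to tool coordinates, whose origin is the TCP and whose axes are the flange's). Camera axes: x right, y down, z forward; pixel columns grow to the right and rows downward; lengths in m; the calibration is good to about 2 mm. A picture is of the moment at which its call begins: read the wrist's pose just before it.
- order.sign_off(): hands the job in; it is judged then, once.
The state is a dict: "t": time; "q": joint angles; "qd": joint speeds; "tau": joint torques, N m; "tcp_pos": TCP position; "tool_rot": TCP orientation; "force": force on the tool from outside, world axes, zero at the start; "ft_torque": the same for the moment, N m; "finger_gap": opening from 0.0 (shut) to 1.0 (fully open); "gripper_force": force on a finger pad.
Only numpy, scipy, OpenCV 4.12 (cv2) and the standard library are available. Lean on these libraries where they do the work, as an engineer would, in place of code of your own. Each camera call takes 0.05 s, during which the arm holds its last target. There are 200 camera calls.

## Working session

There is one attempt and no reset: what is moved stays moved. The work goes in short steps, Python scripts to look and compute and a shell command to move; the robot and the scene stay as the last step left them, time stands still between calls to the robot, and variables do not carry over. Pictures are saved under pics/ and viewed, at most 10 in all, crops included, and the job is handed in when it is done.

```bash
ls; mkdir -p pics; cat > h.py <<'E'
import numpy as np, cv2
from station import sense, vision, order
from scipy.spatial.transform import Rotation as R
def shot(name):
    s=sense(); d=vision.snapshot(name)
    if 'pose' in d: T=np.array(d['pose'])
    else:
        W=np.eye(4); W[:3,:3]=R.from_quat(s['tool_rot']).as_matrix(); W[:3,3]=s['tcp_pos']; T=W@np.array(d['mount'])
    return d,T
def cloud(d,T):
    z=d['range_z']; h,w=z.shape
    u,v=np.meshgrid(np.arange(w),np.arange(h))
    n=cv2.undistortPoints(np.stack([u.ravel(),v.ravel()],1).astype(np.float64)[:,None],np.array(d['mtx']),np.array(d['dist'])).reshape(h,w,2)
    P=np.dstack([n[...,0]*z,n[...,1]*z,z])@T[:3,:3].T+T[:3,3]
    P[z<=0]=np.nan
    return P
E
python3 - <<'E'
from h import *
s=sense(); print(s)
for n in ['top','side']:
    d,T=shot(n); cv2.imwrite(f'pics/{n}0.png',d['image']); np.save(n+'P.npy',cloud(d,T)); np.save(n+'I.npy',d['image']); print(T.round(3))
E
```

```text
pics
{'t': 0.0, 'q': array([ 9.49524321e-01,  5.28467708e-01,  1.43389340e+00,  3.77272319e-05,
        1.18141119e+00, -1.78467027e-01]), 'qd': array([-0.00024473, -0.0001185 , -0.00038821,  0.00052605, -0.00072302,
        0.0017274 ]), 'tau': array([ 1.35394082e-03, -4.42354989e+01, -1.78024220e+01,  3.72542513e-05,
        8.42275622e-03,  1.10990632e-05]), 'tcp_pos': array([0.26734293, 0.5641876 , 0.24733547]), 'tool_rot': array([ 2.19604968e-01,  9.75588269e-01, -9.97053885e-04, -4.40331955e-04]), 'force': array([0.95285889, 0.92271255, 0.63991205]), 'ft_torque': array([ 0.01096782,  0.02409224, -0.00406167]), 'gripper_force': 0.0, 'finger_gap': 0.9997019878848485}
[[ 2.000e-02 -9.900e-01  1.420e-01  4.420e-01]
 [-1.000e+00 -2.000e-02  1.000e-03 -1.100e-02]
 [ 2.000e-03 -1.420e-01 -9.900e-01  1.107e+00]
 [ 0.000e+00  0.000e+00  0.000e+00  1.000e+00]]
[[ 0.935 -0.252  0.249  0.334]
 [-0.354 -0.658  0.665 -0.619]
 [-0.004 -0.71  -0.704  0.727]
 [ 0.     0.     0.     1.   ]]
```

View pics/top0.png

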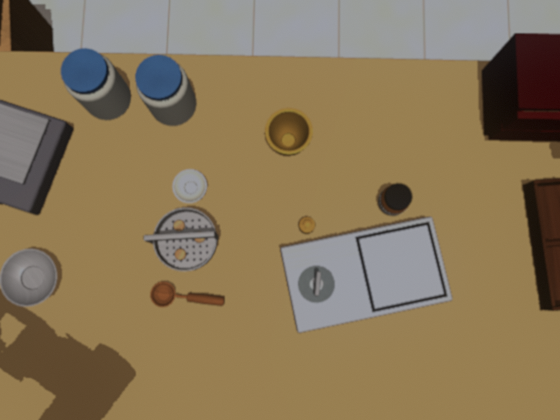

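The top view shows the light box at right (key at about (317,283), plate at about (401,267)). The sieve is at (186,240) with its handle bar roughly horizontal, the weight at (307,225) and the jar at (397,198).

```bash
python3 - <<'E'
from h import *
P=np.load('topP.npy')
def rect(m):
    q=P[m][:,:2].astype(np.float32); r=cv2.minAreaRect(q); return r
z=P[...,2]; x=P[...,0]; y=P[...,1]
v,u=np.mgrid[:420,:560]
m=(abs(z-.045)<.008)&(u>270)&(u<460)&(v>212)&(v<335)
k=np.ones((3,3),np.uint8); m=cv2.morphologyEx(m.astype(np.uint8),cv2.MORPH_OPEN,k)
n,l,st,c=cv2.connectedComponentsWithStats(m); i=1+st[1:,4].argmax(); m=l==i
print('box',rect(m),np.median(z[m]))
m=(z>.075)&(z<.1)&(u>295)&(u<340)&(v>262)&(v<310)
print('key',m.sum(),rect(m),np.median(z[m]),P[m].mean(0))
m=(z>.115)&(z<.145)&(u>135)&(u<235)&(v>215)&(v<265)
print('bar',m.sum(),rect(m),np.median(z[m]),P[m].mean(0))
m=(z>.06)&(z<.08)&(u>140)&(u<235)&(v>195)&(v<285)
q=P[m][:,:2].astype(np.float32);print('rim',cv2.minEnclosingCircle(q),np.median(z[m]))
for nm,(a,b) in dict(plate=(401,267),weight=(307,223),jar=(397,196),dish=(190,186)).items(): print(nm,P[b,a])
E
```

```text
box ((0.48791229724884033, -0.1822504848241806), (0.1702435165643692, 0.3109453320503235), 12.79792308807373) 0.04524169462873395
key 124 ((0.46543869376182556, -0.08434347808361053), (0.009202019311487675, 0.045370813459157944), 86.40361785888672) 0.08754195988103508 [ 0.46570823 -0.0839329   0.08724501]
bar 440 ((0.5461009740829468, 0.17143256962299347), (0.010516009293496609, 0.12844519317150116), 4.298446178436279) 0.1288145783068787 [0.5453893  0.17118081 0.12816159]
rim ((0.5449717044830322, 0.17128169536590576), 0.06447591632604599) 0.06837778708377207
plate [ 0.50060541 -0.25094799  0.0431429 ]
weight [ 0.58442086 -0.06550358  0.03989219]
jar [ 0.63736728 -0.2391425   0.06819457]
dish [0.66197867 0.17680257 0.00322603]
```

View pics/side0.png

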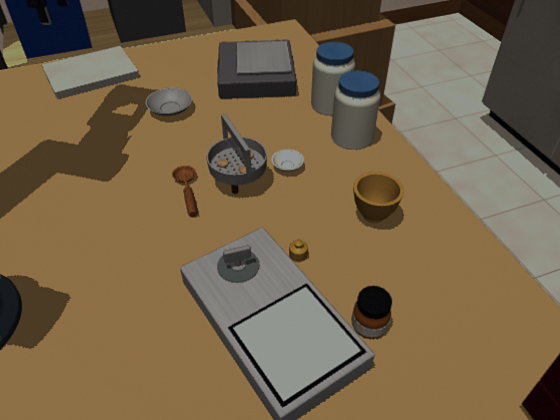

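```bash
python3 -m crank '[{"dp":[0.2,-0.5,0],"angular":[0,0,0]},{"dp":[0.3,-1,0],"angular":[0,0,1.2]},{"dp":[0.3,-1,0],"angular":[0,0,1.2]},{"dp":[0.3,-1,0],"angular":[0,0,1.2]},{"dp":[0.3,-1,0],"angular":[0,0,1.2]},{"dp":[0.3,-1,0],"angular":[0,0,1.2]},{"dp":[0.3,-1,0],"angular":[0,0,1.2]},{"dp":[0.3,-1,0],"angular":[0,0,1.2]},{"dp":[0.3,-1,0],"angular":[0,0,1.2]},{"dp":[0.3,-1,0],"angular":[0,0,1.2]},{"dp":[0.3,-1,0],"angular":[0,0,1.2]},{"dp":[0.3,-1,0],"angular":[0,0,1.2]},{"dp":[0.3,-1,0],"angular":[0,0,1.2]},{"dp":[0.3,-1,0],"angular":[0,0,1.2]},{"dp":[0.3,-1,0],"angular":[0,0,1.2]},{"dp":[0.3,-1,0],"angular":[0,0,1.2]},{"dp":[0.3,-1,0],"angular":[0,0,1.2]},{"dp":[0.3,-1,0],"angular":[0,0,1.2]},{"dp":[0.3,-1,0],"angular":[0,0,1.2]}]' 0
python3 -m crank '[{"dp":[0.4,-1,-0.3],"angular":[0,0,0]},{"dp":[0.4,-1,-0.5],"angular":[0,0,0]},{"dp":[0.2,-0.6,-0.5],"angular":[0,0,0]},{"dp":[0,-0.5,-0.5],"angular":[0,0,0]},{"dp":[0,0,-0.5],"angular":[0,0,0]},{"dp":[0,0,-0.3],"angular":[0,0,0]},{"dp":[0,0,0],"angular":[0,0,0]},{"dp":[0,0,0],"angular":[0,0,0]}]'
cat > key.py <<'E'
from h import *
import sys
d,T=shot('wrist'); P=cloud(d,T); cv2.imwrite(f'pics/{sys.argv[1]}.png',d['image'])
s=sense(); M=R.from_quat(s['tool_rot']).as_matrix(); print('tcp',s['tcp_pos'],'yaw y',np.degrees(np.arctan2(M[1,1],M[0,1])),'z',M[:,2],'q',s['q'].round(3))
x,y,z=P[...,0],P[...,1],P[...,2]
m=(z>.07)&(z<.1)&(np.hypot(x-.4655,y+.0845)<.04)
print('key',m.sum(),cv2.minAreaRect(P[m][:,:2].astype(np.float32)),np.median(z[m]))
E
python3 key.py w1
```

```text
t: 2.0
tcp_pos: [0.4349, 0.0079, 0.2483]
tool_rot: [0.033, 0.999, -0.0, -0.0]
force: [-0.1, -0.1, 0.3]
finger_gap: 1.003
gripper_force: 0.0
t: 2.8
tcp_pos: [0.4655, -0.0831, 0.1705]
tool_rot: [0.033, 0.999, -0.0, -0.0]
force: [0.2, 0.7, -0.7]
finger_gap: 0.996
gripper_force: 0.0
tcp [ 0.46586318 -0.08319209  0.17084628] yaw y 86.26253302812962 z [ 7.92897361e-04 -4.27131164e-04 -9.99999594e-01] q [-0.413  0.45   1.884 -0.     0.807 -1.919]
key 1085 ((0.4650994539260864, -0.08533728867769241), (0.008668537251651287, 0.04582573100924492), 86.12769317626953) 0.08800143164752658
```

```bash
python3 -m crank '[{"dp":[-0.02,-0.06,-0.5],"angular":[0,0,0]},{"dp":[0,0,-0.6],"angular":[0,0,0]},{"dp":[0,0,-0.6],"angular":[0,0,0]},{"dp":[0,0,-0.6],"angular":[0,0,0]},{"dp":[0,0,-0.6],"angular":[0,0,0]},{"dp":[0,0,-0.35],"angular":[0,0,0]},{"dp":[0,0,0],"angular":[0,0,0]},{"dp":[0,0,0],"angular":[0,0,0]}]' 0
python3 -m crank '[{"dp":[0,0,0],"angular":[0,0,0]},{"dp":[0,0,0],"angular":[0,0,0]},{"dp":[0,0,0],"angular":[0,0,0]},{"dp":[0,0,0],"angular":[0,0,0]},{"dp":[0,0,0],"angular":[0,0,0]},{"dp":[0,0,0],"angular":[0,0,0]},{"dp":[0,0,0],"angular":[0,0,0]},{"dp":[0,0,0],"angular":[0,0,0]},{"dp":[0,0,0],"angular":[0,0,0]},{"dp":[0,0,0],"angular":[0,0,0]},{"dp":[0,0,0],"angular":[0,0,0]},{"dp":[0,0,0],"angular":[0,0,0]}]' 1 60
python3 -c "
from h import *
s=sense();print(s['tcp_pos'],s['force'],s['ft_torque'],s['gripper_force'],s['finger_gap'])"
```

```text
t: 3.65
tcp_pos: [0.4656, -0.0851, 0.0733]
tool_rot: [0.033, 0.999, -0.0, 0.0]
force: [0.1, 0.5, 0.5]
finger_gap: 1.001
gripper_force: 0.0
t: 4.85
tcp_pos: [0.4652, -0.0856, 0.0731]
tool_rot: [0.033, 0.999, -0.0, 0.0]
force: [-2.2, -4.8, 5.2]
finger_gap: 0.1
gripper_force: 60.0
[ 0.4652394  -0.08557064  0.07305256] [-2.16131488 -4.82057973  5.20769385] [-0.71738117  0.37127725  0.05559054] 60.04015624523163 0.09976614092269358
```

```bash
python3 -m crank '[{"dp":[0,0,0],"angular":[0,0,-4]},{"dp":[0,0,0],"angular":[0,0,-7]},{"dp":[0,0,0],"angular":[0,0,-7]},{"dp":[0,0,0],"angular":[0,0,-7]},{"dp":[0,0,0],"angular":[0,0,-7]},{"dp":[0,0,0],"angular":[0,0,-7]},{"dp":[0,0,0],"angular":[0,0,-7]},{"dp":[0,0,0],"angular":[0,0,-7]},{"dp":[0,0,0],"angular":[0,0,-7]},{"dp":[0,0,0],"angular":[0,0,-7]},{"dp":[0,0,0],"angular":[0,0,-7]},{"dp":[0,0,0],"angular":[0,0,-7]},{"dp":[0,0,0],"angular":[0,0,-7]},{"dp":[0,0,0],"angular":[0,0,-7]},{"dp":[0,0,0],"angular":[0,0,-7]},{"dp":[0,0,0],"angular":[0,0,-7]},{"dp":[0,0,0],"angular":[0,0,-5]},{"dp":[0,0,0],"angular":[0,0,0]}]'
cat > st.py <<'E'
from h import *
s=sense(); M=R.from_quat(s['tool_rot']).as_matrix()
print('tcp',s['tcp_pos'].round(4),'yaw',np.degrees(np.arctan2(M[1,1],M[0,1])).round(2),'f',s['force'].round(2),'m',s['ft_torque'].round(3),'q',s['q'].round(2),s['finger_gap'])
E
python3 st.py
```

```text
t: 6.65
tcp_pos: [0.4641, -0.0862, 0.073]
tool_rot: [0.856, 0.517, -0.001, 0.0]
force: [-6.2, -10.1, 5.8]
finger_gap: 0.092
gripper_force: 60.3
tcp [ 0.4641 -0.0862  0.073 ] yaw -27.77 f [ -6.24 -10.08   5.83] m [-1.599  0.89  -0.012] q [-0.42  0.64  1.95 -0.    0.55  0.07] 0.09155640365194564
```

```bash
python3 -m crank '[{"dp":[-0.05,-0.05,0],"angular":[0,0,-4]},{"dp":[0,0,0],"angular":[0,0,-7]},{"dp":[0,0,0],"angular":[0,0,-7]},{"dp":[0,0,0],"angular":[0,0,-7]},{"dp":[0,0,0],"angular":[0,0,-7]},{"dp":[0,0,0],"angular":[0,0,-7]},{"dp":[0,0,0],"angular":[0,0,-7]},{"dp":[0,0,0],"angular":[0,0,-7]},{"dp":[0,0,0],"angular":[0,0,-7]},{"dp":[0,0,0],"angular":[0,0,-7]},{"dp":[0,0,0],"angular":[0,0,-7]},{"dp":[0,0,0],"angular":[0,0,-7]},{"dp":[0,0,0],"angular":[0,0,-4]},{"dp":[0,0,0],"angular":[0,0,-2]},{"dp":[0,0,0],"angular":[0,0,0]}]'
python3 st.py
python3 -m crank '[{"dp":[0,0,0],"angular":[0,0,-2]},{"dp":[0,0,0],"angular":[0,0,-2]},{"dp":[0,0,0],"angular":[0,0,-1]},{"dp":[0,0,0],"angular":[0,0,0]}]'
python3 st.py
```

```text
t: 8.15
tcp_pos: [0.4635, -0.0854, 0.073]
tool_rot: [0.977, -0.215, -0.0, -0.001]
force: [-0.5, 2.2, 5.9]
finger_gap: 0.096
gripper_force: 60.2
tcp [ 0.4635 -0.0854  0.073 ] yaw -114.85 f [-0.55  2.18  5.94] m [ 0.384  0.01  -0.008] q [-0.42  0.64  1.95  0.    0.55  1.58] 0.0955038408645752
t: 8.55
tcp_pos: [0.4636, -0.0853, 0.073]
tool_rot: [0.966, -0.257, -0.0, -0.001]
force: [0.4, 2.8, 6.3]
finger_gap: 0.096
gripper_force: 60.2
tcp [ 0.4636 -0.0853  0.073 ] yaw -119.84 f [0.43 2.78 6.3 ] m [ 0.351  0.004 -0.004] q [-0.42  0.64  1.95  0.    0.55  1.67] 0.09635437265980784
```

```bash
python3 -m crank '[{"dp":[0,0,0],"angular":[0,0,-1]},{"dp":[0,0,0],"angular":[0,0,-1]},{"dp":[0,0,0],"angular":[0,0,-1]},{"dp":[0,0,0],"angular":[0,0,0]}]' >/dev/null
python3 st.py
python3 -m crank '[{"dp":[0,0,0],"angular":[0,0,-1]},{"dp":[0,0,0],"angular":[0,0,-1]},{"dp":[0,0,0],"angular":[0,0,-1]},{"dp":[0,0,0],"angular":[0,0,0]}]' >/dev/null
python3 st.py
```

```text
tcp [ 0.4636 -0.0853  0.073 ] yaw -122.55 f [0.1  3.88 5.4 ] m [ 0.633 -0.109  0.828] q [-0.42  0.64  1.95  0.    0.55  1.72] 0.09462875165362164
tcp [ 0.4636 -0.0853  0.0731] yaw -125.28 f [0.3  4.42 6.45] m [ 0.75  -0.146  1.7  ] q [-0.42  0.64  1.95 -0.    0.55  1.77] 0.09437603204994177
```

```bash
python3 -m crank '[{"dp":[0,0,0],"angular":[0,0,2]},{"dp":[0,0,0],"angular":[0,0,2]},{"dp":[0,0,0],"angular":[0,0,0]}]' >/dev/null
python3 st.py
python3 -m crank '[{"dp":[0,0,0],"angular":[0,0,0]},{"dp":[0,0,0],"angular":[0,0,0]},{"dp":[0,0,0],"angular":[0,0,0]},{"dp":[0,0,0],"angular":[0,0,0]},{"dp":[0,0,0],"angular":[0,0,0]},{"dp":[0,0,0],"angular":[0,0,0]},{"dp":[0,0,0],"angular":[0,0,0]},{"dp":[0,0,0],"angular":[0,0,0]},{"dp":[0,0,0.3],"angular":[0,0,0]},{"dp":[0,0,0.6],"angular":[0,0,0]},{"dp":[0,0,0.7],"angular":[0,0,0]},{"dp":[0,0,0.7],"angular":[0,0,0]},{"dp":[0,0,0.6],"angular":[0,0,0]},{"dp":[0,0,0.3],"angular":[0,0,0]},{"dp":[0,0,0],"angular":[0,0,0]},{"dp":[0,0,0],"angular":[0,0,0]}]' 0
python3 key.py w2
```

```text
tcp [ 0.4636 -0.0853  0.073 ] yaw -121.61 f [0.26 2.86 5.44] m [ 0.483 -0.03   0.558] q [-0.42  0.64  1.95  0.    0.55  1.7 ] 0.09307090818718974
t: 11.25
tcp_pos: [0.4634, -0.0865, 0.1687]
tool_rot: [0.962, -0.274, -0.0, -0.0]
force: [0.6, 0.5, -0.2]
finger_gap: 0.997
gripper_force: 0.0
tcp [ 0.46313841 -0.08637581  0.16828026] yaw y -121.7755250392773 z [-1.22307088e-03  5.68768556e-04 -9.99999090e-01] q [-0.422  0.453  1.89   0.     0.8    1.703]
key 1112 ((0.4661727845668793, -0.08583182096481323), (0.009020786732435226, 0.04526985436677933), 59.35148239135742) 0.08802948910109522
```

Key blade at −30.7° against the box axis at 12.8°, so it is wound by 223.5° = 3.90 rad, at the stop. Next the sieve.

```bash
python3 -m crank '[{"dp":[0,0,0.5],"angular":[0,0,3]},{"dp":[0,0,0.8],"angular":[0,0,6]},{"dp":[0,0.2,0.8],"angular":[0,0,7]},{"dp":[0.1,0.4,0.6],"angular":[0,0,7]},{"dp":[0.2,0.6,0.3],"angular":[0,0,7]},{"dp":[0.2,0.6,0],"angular":[0,0,7]},{"dp":[0.2,0.6,0],"angular":[0,0,7]},{"dp":[0.2,0.6,0],"angular":[0,0,7]},{"dp":[0.2,0.6,0],"angular":[0,0,7]},{"dp":[0.2,0.6,0],"angular":[0,0,7]},{"dp":[0.2,0.6,0],"angular":[0,0,7]},{"dp":[0.2,0.6,0],"angular":[0,0,7]},{"dp":[0.2,0.6,0],"angular":[0,0,7]},{"dp":[0.2,0.6,0],"angular":[0,0,7]},{"dp":[0.2,0.6,0],"angular":[0,0,7]},{"dp":[0.2,0.6,0],"angular":[0,0,7]},{"dp":[0.2,0.5,0],"angular":[0,0,7]},{"dp":[0.15,0.3,0],"angular":[0,0,7]},{"dp":[0.1,0,0],"angular":[0,0,5]},{"dp":[0,0,0],"angular":[0,0,0]}]'
cat > bar.py <<'E'
from h import *
import sys
d,T=shot('wrist'); P=cloud(d,T); cv2.imwrite(f'pics/{sys.argv[1]}.png',d['image'])
x,y,z=P[...,0],P[...,1],P[...,2]
m=(z>.12)&(z<.14)&(np.hypot(x-.546,y-.1714)<.08)
print('bar',m.sum(),cv2.minAreaRect(P[m][:,:2].astype(np.float32)),np.median(z[m]))
E
python3 st.py; python3 bar.py w3
```

```text
t: 13.3
tcp_pos: [0.5519, 0.1717, 0.2572]
tool_rot: [0.68, 0.733, -0.001, -0.001]
force: [-0.1, 1.5, 0.2]
finger_gap: 1.004
gripper_force: 0.0
tcp [0.5519 0.1717 0.2572] yaw 4.25 f [-0.09  1.52  0.17] m [ 0.017 -0.002  0.032] q [ 0.11  0.45  1.54 -0.    1.15  0.03] 1.0036933230777498
bar 2361 ((0.5461233854293823, 0.1714353710412979), (0.010025504976511002, 0.12880216538906097), 4.511110305786133) 0.12929852659966046
```

View pics/w3.png

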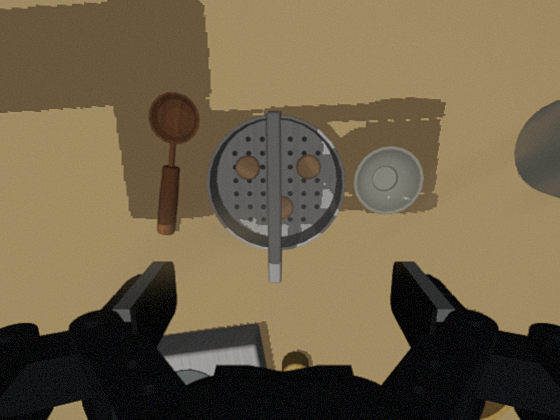

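Slices lie at (247,167), (308,167), (283,207); the bar is at column 274 and runs cleanly between the fingers. I descend and grip.

```bash
python3 -m crank '[{"dp":[-0.19,0,-0.4],"angular":[0,0,0.2]},{"dp":[0,0,-0.8],"angular":[0,0,0]},{"dp":[0,0,-0.8],"angular":[0,0,0]},{"dp":[0,0,-0.8],"angular":[0,0,0]},{"dp":[0,0,-0.8],"angular":[0,0,0]},{"dp":[0,0,-0.6],"angular":[0,0,0]},{"dp":[0,0,-0.4],"angular":[0,0,0]},{"dp":[0,0,0],"angular":[0,0,0]},{"dp":[0,0,0],"angular":[0,0,0]}]' 0 
python3 st.py
```

```text
t: 14.25
tcp_pos: [0.5466, 0.1713, 0.1209]
tool_rot: [0.68, 0.734, 0.0, 0.0]
force: [0.3, -0.5, -0.9]
finger_gap: 0.996
gripper_force: 0.0
tcp [0.5466 0.1713 0.1209] yaw 4.38 f [ 0.31 -0.48 -0.88] m [-0.062  0.004 -0.046] q [0.11 0.63 1.67 0.   0.84 0.03] 0.9960617570996043
```

```bash
python3 -m crank '[{"dp":[0,0,-0.08],"angular":[0,0,0]},{"dp":[0,0,0],"angular":[0,0,0]},{"dp":[0,0,0],"angular":[0,0,0]},{"dp":[0,0,0],"angular":[0,0,0]},{"dp":[0,0,0],"angular":[0,0,0]},{"dp":[0,0,0],"angular":[0,0,0]},{"dp":[0,0,0],"angular":[0,0,0]},{"dp":[0,0,0],"angular":[0,0,0]},{"dp":[0,0,0],"angular":[0,0,0]},{"dp":[0,0,0],"angular":[0,0,0]},{"dp":[0,0,0],"angular":[0,0,0]},{"dp":[0,0,0],"angular":[0,0,0]}]' 1 80
python3 st.py
python3 -m crank '[{"dp":[0,0,0.05],"angular":[0,0,0]},{"dp":[0,0,0.1],"angular":[0,0,0]},{"dp":[0,0,0.15],"angular":[0,0,0]},{"dp":[0,0,0.2],"angular":[0,0,0]},{"dp":[0,0,0.2],"angular":[0,0,0]},{"dp":[0,0,0.2],"angular":[0,0,0]},{"dp":[0,0,0.1],"angular":[0,0,0]},{"dp":[0,0,0.05],"angular":[0,0,0]},{"dp":[0,0,0],"angular":[0,0,0]},{"dp":[0,0,0],"angular":[0,0,0]}]'
python3 st.py; python3 -c "
from h import *
d,T=shot('side');cv2.imwrite('pics/s2.png',cv2.resize(d['image'][60:260,140:420],None,fx=2.5,fy=2.5))"
```

```text
t: 15.45
tcp_pos: [0.5462, 0.1714, 0.1186]
tool_rot: [0.679, 0.734, -0.0, -0.0]
force: [-2.5, 0.8, 5.7]
finger_gap: 0.103
gripper_force: 79.7
tcp [0.5462 0.1714 0.1186] yaw 4.43 f [-2.53  0.77  5.68] m [0.016 0.308 0.061] q [0.11 0.64 1.67 0.   0.83 0.03] 0.1030794829461492
t: 16.45
tcp_pos: [0.5463, 0.1714, 0.1498]
tool_rot: [0.679, 0.734, -0.0, -0.0]
force: [0.2, -0.2, -3.3]
finger_gap: 0.108
gripper_force: 78.5
tcp [0.5463 0.1714 0.1498] yaw 4.43 f [ 0.21 -0.24 -3.32] m [-0.058  0.031 -0.027] q [ 0.11  0.59  1.66 -0.    0.9   0.03] 0.10791234533230568
```

View pics/s2.png

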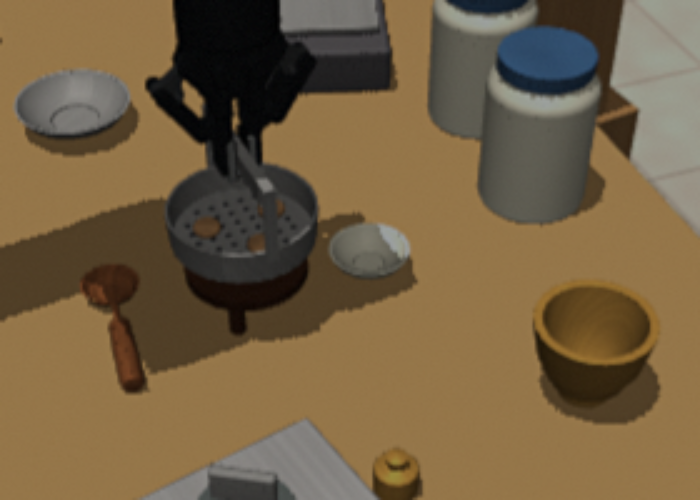

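Sieve lifted level, clear of the stand, with slices at (207,227), (270,205), (260,242). Raise and carry gently.

```bash
python3 -m crank '[{"dp":[0,0,0.1],"angular":[0,0,0]},{"dp":[0,0,0.2],"angular":[0,0,0]},{"dp":[0,0,0.3],"angular":[0,0,0]},{"dp":[0,0,0.35],"angular":[0,0,0]},{"dp":[0,0,0.35],"angular":[0,0,0]},{"dp":[0,0,0.35],"angular":[0,0,0]},{"dp":[0,0,0.35],"angular":[0,0,0]},{"dp":[0,0,0.25],"angular":[0,0,0]},{"dp":[0,0,0.15],"angular":[0,0,0]},{"dp":[0,0,0.07],"angular":[0,0,0]},{"dp":[0,-0.1,0],"angular":[0,0,0]},{"dp":[0,-0.2,0],"angular":[0,0,0]},{"dp":[-0.05,-0.3,0],"angular":[0,0,0]},{"dp":[-0.05,-0.4,0],"angular":[0,0,0]},{"dp":[-0.05,-0.5,0],"angular":[0,0,0]},{"dp":[-0.05,-0.5,0],"angular":[0,0,0]},{"dp":[-0.05,-0.5,0],"angular":[0,0,0]},{"dp":[-0.05,-0.5,0],"angular":[0,0,0]},{"dp":[-0.05,-0.5,0],"angular":[0,0,0]},{"dp":[-0.05,-0.5,0],"angular":[0,0,0]}]'
python3 -m crank '[{"dp":[-0.05,-0.5,0],"angular":[0,0,0]},{"dp":[-0.05,-0.5,0],"angular":[0,0,0]},{"dp":[-0.05,-0.5,0],"angular":[0,0,0]},{"dp":[-0.05,-0.5,0],"angular":[0,0,0]},{"dp":[-0.05,-0.5,0],"angular":[0,0,0]},{"dp":[-0.05,-0.5,0],"angular":[0,0,0]},{"dp":[-0.05,-0.5,0],"angular":[0,0,0]},{"dp":[-0.05,-0.5,0],"angular":[0,0,0]},{"dp":[-0.05,-0.5,0],"angular":[0,0,0]},{"dp":[-0.05,-0.5,0],"angular":[0,0,0]},{"dp":[-0.05,-0.5,0],"angular":[0,0,0]},{"dp":[-0.05,-0.5,0],"angular":[0,0,0]},{"dp":[-0.05,-0.5,0],"angular":[0,0,0]},{"dp":[-0.05,-0.5,0],"angular":[0,0,0]},{"dp":[-0.05,-0.5,0],"angular":[0,0,0]},{"dp":[-0.05,-0.5,0],"angular":[0,0,0]},{"dp":[-0.05,-0.5,0],"angular":[0,0,0]},{"dp":[-0.05,-0.5,0],"angular":[0,0,0]},{"dp":[-0.05,-0.4,0],"angular":[0,0,0]},{"dp":[-0.05,-0.3,0],"angular":[0,0,0]}]'
python3 -m crank '[{"dp":[0,-0.2,0],"angular":[0,0,0]},{"dp":[0,-0.1,0],"angular":[0,0,0]},{"dp":[0,-0.05,0],"angular":[0,0,0]},{"dp":[0,0,0],"angular":[0,0,0]},{"dp":[0,0,0],"angular":[0,0,0]},{"dp":[0,0,0],"angular":[0,0,0]}]'
python3 st.py; python3 - <<'E'
from h import *
d,T=shot('side');cv2.imwrite('pics/s3.png',d['image']); P=cloud(d,T)
d,T=shot('top'); Q=cloud(d,T)
m=(abs(Q[...,2]-.175)<.012)&(np.hypot(Q[...,0]-.503,Q[...,1]+.25)<.075)
q=Q[m]; print('rim',m.sum(),cv2.minEnclosingCircle(q[:,:2].astype(np.float32)),np.median(q[:,2]),np.percentile(q[:,2],[5,95]))
E
```

```text
t: 18.5
tcp_pos: [0.5343, 0.05, 0.2241]
tool_rot: [0.679, 0.734, 0.0, 0.0]
force: [-0.8, 0.4, -2.9]
finger_gap: 0.099
gripper_force: 78.5
t: 20.5
tcp_pos: [0.5044, -0.2409, 0.224]
tool_rot: [0.679, 0.734, 0.0, 0.0]
force: [0.5, 0.5, -2.8]
finger_gap: 0.104
gripper_force: 78.5
t: 21.1
tcp_pos: [0.5045, -0.2496, 0.224]
tool_rot: [0.679, 0.734, 0.0, -0.0]
force: [1.7, -0.3, -2.0]
finger_gap: 0.101
gripper_force: 78.5
tcp [ 0.5045 -0.2496  0.224 ] yaw 4.46 f [ 1.71 -0.29 -2.04] m [-0.018  0.048  0.005] q [-0.66  0.47  1.62  0.    1.05 -0.74] 0.10131388629223022
rim 222 ((0.5120974779129028, -0.23223745822906494), 0.05888354405760765) 0.1741333134292365 [0.16474744 0.17805205]
```

View pics/s3.png

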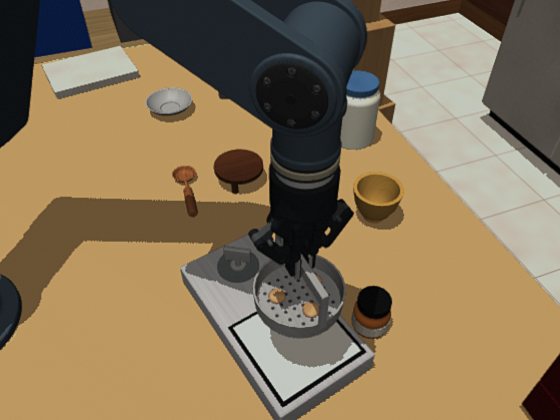

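Sieve hangs level over the plate; two slices are visible at (277,296) and (310,310), the third is probably hidden by the bar. Check with the wrist camera.

```bash
python3 - <<'E'
from h import *
d,T=shot('wrist'); cv2.imwrite('pics/w4.png',d['image'])
P=cloud(d,T); m=(abs(P[...,2]-.175)<.01)&(np.hypot(P[...,0]-.503,P[...,1]+.25)<.075)
q=P[m]; print(m.sum(),cv2.minEnclosingCircle(q[:,:2].astype(np.float32)))
A=np.c_[q[:,:2],np.ones(len(q))]; print(np.linalg.lstsq(A,q[:,2],rcond=None)[0])
E
```

```text
4913 ((0.5057814717292786, -0.24968285858631134), 0.06200018152594566)
[-0.00469502  0.04188465  0.18480802]
```

View pics/w4.png

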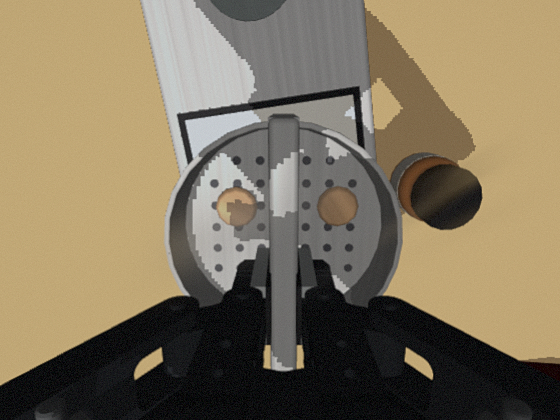

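```bash
python3 -m crank '[{"dp":[-0.05,-0.02,0],"angular":[0,0,0]},{"dp":[0,0,0],"angular":[0,0,0]},{"dp":[0,0,0],"angular":[0,0,0]},{"dp":[0,0,0],"angular":[0,0,0]},{"dp":[0,0,0],"angular":[0,0,0]}]'; python3 - <<'E'
from h import *
d,T=shot('wrist'); P=cloud(d,T)
for r in range(125,370,25): print(r,P[r,280:290].mean(0).round(4))
F=P[150:290,195:375].reshape(-1,3); F=F[(abs(F[:,2]-.147)<.006)&(np.hypot(F[:,0]-.503,F[:,1]+.25)<.045)]
print(len(F),np.median(F[:,2]),np.linalg.lstsq(np.c_[F[:,:2],np.ones(len(F))],F[:,2],rcond=None)[0])
s=sense(); print(s['qd'].round(4),s['tcp_pos'])
E
```

```text
t: 21.75
tcp_pos: [0.5029, -0.2507, 0.224]
tool_rot: [0.679, 0.734, -0.0, 0.0]
force: [-0.5, -0.5, -4.5]
finger_gap: 0.104
gripper_force: 78.5
125 [ 0.4999 -0.1891  0.2351]
150 [ 0.5005 -0.1968  0.2348]
175 [ 0.5011 -0.2047  0.2349]
200 [ 0.5017 -0.213   0.2352]
225 [ 0.5024 -0.2217  0.2348]
250 [ 0.5031 -0.2306  0.2348]
275 [nan nan nan]
300 [ 0.5046 -0.2496  0.2349]
325 [ 0.5053 -0.2595  0.2351]
350 [ 0.5061 -0.2699  0.2352]
8781 0.14951585390169714 [-0.00154637  0.00253337  0.15091937]
[ 0.0002 -0.0001  0.0015  0.0004 -0.0009  0.0244] [ 0.50294465 -0.25069105  0.22399822]
```

```bash
python3 -c "
from station import order
print(order.sign_off())"
```

```text
the job is handed in; nothing more can be done
None
```

The timer key is wound to its stop (measured at 3.90 rad), and the sieve is held level about 10 cm above the middle of the light plate with all three slices in it; the job was handed in at about 22 s, with no verdict shown.

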